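# Hold a bar home in the drilling jig

## Robot

A 7-joint arm with a two-finger parallel gripper is mounted at the origin on the work surface. World frame = base frame: x ahead of the robot, y to its left, z up, the work surface at z = 0. Lengths are in m, angles in degrees, forces in N, time in s.
With the tool pointing down it reaches from about 0.425 to 0.875 m from the base axis. Payload 4.7 kg.
Tool frame: the origin (TCP) lies midway between the tips of the shut fingers; the grasp point (between the pads) lies 19 mm behind it (env.grip_point_offset is the distance from the TCP to the grasp point, in m); z points along the fingers, y is the line along which they close (so a half turn about z gives the same grasp; the last joint's range is limited). The gripper opens to 87 mm and grips with 3 to 60 N. Pads are 19 mm wide; open, the fingers measure 117 mm over their backs; the gripper's body (75 mm by 190 mm) begins 51 mm behind the grasp point.
Start: joints at [-67.89, 18.392, -4.016, 83.108, 1.295, 78.541, -3.26], TCP at [0.236, 0.606, 0.223] pointing down, gripper open.
Joint ranges: [-163.93, 163.93], [-17.29, 119.83], [-79.2, 71.16], [3.27, 140.29], [-89.18, 269.18], [5.43, 117.66], [-154.24, 154.24]. Speed limits (degrees/s): [147.25, 147.25, 180, 180, 180, 180, 180].

## Interface

Orientations are given as [roll, pitch, yaw] about the fixed x, y, z axes, in that order (R = Rz(yaw) Ry(pitch) Rx(roll)).
In Python, from cell import env gives the robot as it stands.
- The arm moves only by the shell command python3 -m jog 'ROWS' [FORCE]. ROWS is JSON, a list of rows, each a list of 7 numbers: the shift along the tool's x, y, z in m, then the turn, a rotation vector about the tool's x, y, z in rad, then the finger opening in m, from 0 to 0.087. A call has 1 to 12 rows; each row shifts and turns the commanded pose from where the row before left it, along the tool's axes as they then stand; what a row does not reach is not made up. A row lasts 1/12 s, in which the tool goes at most 41.7 mm and 7.16 degrees, less where a joint would pass 70% of its speed; a pose out of reach is approached as far as the arm can. A call is refused whole if a number of a shift passes 0.0417 or a number of a turn 0.125, either way. A call with a gripper value outside its range is refused whole. The fingers move at their own pace and stop on an object; FORCE is the grip in N (left out, the last holds). Time passes only in rows, so rows that do not move let the fingers close. It gives the time, the measured TCP pose, the force, the opening and the grip force at its end, in the units of the state.
- env.get_obs(): the state, without advancing time (a new reading comes with each control period).
- env.read_camera(name): name is "side" or "top"; returns the picture (384x512x3 uint8, blue, green, red); there is no depth.
- env.get_calibration(name): a dict with "fov_y" (degrees; the focal length in pixels is half the picture's height over the tangent of half this angle, whatever the lens; pixels are square), "cx", "cy" (the principal point, pixels), "pose" (4x4, takes a point from camera to world coordinates). Camera axes: x right, y up, looking along -z (the intrinsics and any distortion apply to the point x, -y, -z); pixel columns grow to the right and rows downward; lengths in m; the calibration is good to about 2 mm. A picture is of the moment at which its call begins. get_calibration takes no time and is no camera call.
- env.sign_off(): hands the job in; it is judged then, once.
The state is a dict: "time_s": time; "qpos": joint angles; "joint_velocities": joint speeds; "effort": joint torques, N m; "tool_pos": TCP position; "tool_rot": TCP orientation; "force": force on the tool from outside, world axes, zero at the start; "wrist_torque": the same for the moment, N m; "grip_width": finger opening in m; "grasp_force": force on a finger pad.
Only numpy, scipy, OpenCV 4.12 (cv2) and the standard library are available. Lean on these libraries where they do the work, as an engineer would, in place of code of your own. Each camera call takes 0.05 s, during which the arm holds its last target. There are 200 camera calls.

## Task

Get the long square aluminium bar ready for drilling: swing the jig's small gate lever well up and leave it up, lay the bar in the jig's channel and slide it under the head, against the sprung plunger, until its end sits firmly on the hard stop. Finish while still holding it there: keep the fingers pressing the bar onto the stop against the spring, firmly but without forcing it, and do not let go. Leave the other things on the bench where they are.

Things in the scene. Friction and masses are not known exactly. Their poses are not given: they have to be found in the camera images.
- jig: drilling jig fixed to the bench: dark steel base plate 280 x 90 x 14 mm. Origin: on the bench, on the channel's centre line; the plate spans x -150 to 130, y -45 to 45 mm. Its +x, along the channel, is the way the bar is slid home (roughly to the robot's left), z up. Fully home the bar's centre is at x = 10 mm in this frame, its rear end at x = -70 mm.
- channel (a point): point on the channel floor, in the jig's frame at x = -80, y = 0, z = 14 mm; the middle of a bar laid in the open rear part may be here. Two steel rails (10 mm wide, tops at z = 23 mm, 30 mm apart inside) bound the channel from jig x = -110 to 90 mm; it is open above up to x = 0 and open at its rear end.
- head (a point): centre of the top of the grey head, a bridge over the channel with a brass drill bush; in the jig's frame at x = 61, y = 0, z = 58 mm. It spans x 51 to 71, y -42 to 42, z 48 to 58 mm (bush to 64), on legs outside the rails. A side arm at y -51 to -41, x 17 to 71, z up to 48 mm carries the lever's pivot.
- lever (a joint): gate lever on the jig's head, angle in rad: 0 level across the channel at jig x = 15 mm (shut), grows as the knob is raised, end 1.1. Starts at 0 to 0.2; the stiff pivot keeps it where left (1 to 3 N at the knob moves it). While low its tooth blocks the bar; above 0.6 the bar passes under; well up is 0.8 or more.
- lever_knob (a point): centre of the lever's black knob, a round grip 18 mm in diameter and 24 mm long (along the jig's x), on the jig's +y side (the robot's side), about 44 mm above the bench when level, beyond the base plate's edge. Moves on an arc about lever_pivot in the jig's y-z plane; can be pinched over its 24 mm length from above.
- lever_pivot (a point): centre of the lever's pivot, in the jig's frame at x = 15, y = -34, z = 40 mm; the axis is the jig's x. At lever angle 0 the knob's centre is 94 mm towards +y and 4 mm up from it.
- bar: the part: long plain square aluminium bar, 160 x 25 x 25 mm, 0.2 to 0.35 kg, lying on the bench. Origin: centre of its underside; its length is along its x; both ends are alike.
- stop: hard stop: steel block 24 x 60 x 30 mm at the end of the channel. Origin: middle of the lower edge of the face that the bar meets, in the jig's frame at x = 90, y = 0, z = 14 mm; x along the jig's x.
- plunger (a joint): sprung plunger, travel in m: 0 fully out, 0.014 when the bar meets the stop. The spring pushes back with 5 N at 0 and 10 N at 0.014, enough to push the bar back out when it is let go.
- plunger_tip (a point): tip of the plunger, a steel pin 12 mm in diameter on the channel's centre line, 26.5 mm above the bench; at rest it stands 14 mm out of the stop's face towards the jig's -x; it is pushed in along +x.
- offcut: bystander: short square aluminium offcut, 60 x 25 x 25 mm, lying; origin: on its underside
- strip_a: bystander: flat dark steel strip, 160 x 30 x 5 mm, lying; origin: on its underside
- strip_b: bystander: flat dark steel strip, 160 x 30 x 5 mm, lying; origin: on its underside
- holder_a: bystander: steel tool-holder cone, 36 mm across, 52 mm tall, standing; origin: on its underside
- holder_b: bystander: steel tool-holder cone, 36 mm across, 52 mm tall, standing; origin: on its underside
- bottle: bystander: clear water bottle, 66 mm across, 200 mm tall, standing; origin: on its underside
- screwdriver: bystander: screwdriver with a red handle, lying; origin: on its underside, about mid-length
There are look-alikes about, which are no part of the job. Of the things like the bar, leave any that is blue or brown; of the rest the larger one is meant.

How it is judged (in metres and radians):
On the way:
1. the gate lever is raised (value of joint lever above 0.6 rad), for 0.2 s.
At the end, for the whole second after the job is handed in: For the last second: lever above 0.6 rad; bar in the channel (6 mm off centre, 0.06 rad, flat on the floor), within 3 mm of fully home, plunger within 2 mm of 14 mm; bar presses on the stop with 1.5 to 60 N; fingers press on the bar with over 2 N; bar still (value of joint lever above 0.6 rad and value of joint plunger between 0.012 and 0.0165 m and x of bar in the frame of jig between 0.007 and 0.0125 m and y of bar in the frame of jig between -0.006 and 0.006 m and z of bar in the frame of jig between 0.011 and 0.018 m and angle between the x axis of bar and the x axis of jig, either way round below 0.06 rad and contact force between bar and stop between 1.5 and 60 N and contact force between the fingers and bar above 2 N and linear speed of bar below 0.01 m/s); the arm keeps its last pose, push and grip.
It fails at once if a bystander was moved by more than 30 mm (distance of any of offcut, strip_a, strip_b, holder_a, holder_b, bottle, screwdriver from where it was at the start of the episode above 0.03 m).
It also fails if it takes over 61 s, if anything falls off the work surface, if the arm or the gripper's body presses on something with over 40 N, if the wrist force passes 120 N, or if a joint passes its speed limit or range.

## Working session

There is one attempt and no reset: what is moved stays moved. The work goes in short steps, Python scripts to look and compute and a shell command to move; the robot and the scene stay as the last step left them, time stands still between calls to the robot, and variables do not carry over. Pictures are saved under pics/ and viewed, at most 10 in all, crops included, and the job is handed in when it is done.

```bash
ls; mkdir -p pics; cat > h.py <<'E'
import numpy as np, cv2
from cell import env
from scipy.spatial.transform import Rotation as R
def ray(name,u,v):
    c=env.get_calibration(name); f=192/np.tan(np.radians(c['fov_y']/2)); P=np.array(c['pose'])
    d=np.array([(u-c['cx'])/f,-(v-c['cy'])/f,-1.]); return P[:3,3],P[:3,:3]@d
def onz(name,u,v,z):
    o,d=ray(name,u,v); return o+d*(z-o[2])/d[2]
def tri(p,q):
    o1,d1=ray('side',*p); o2,d2=ray('top',*q); d1/=np.linalg.norm(d1); d2/=np.linalg.norm(d2)
    A=np.stack([d1,-d2],1); s=np.linalg.lstsq(A,o2-o1,rcond=None)[0]
    a=o1+d1*s[0]; b=o2+d2*s[1]; return (a+b)/2,np.linalg.norm(a-b)
def proj(name,X):
    c=env.get_calibration(name); f=192/np.tan(np.radians(c['fov_y']/2)); P=np.array(c['pose'])
    p=P[:3,:3].T@(np.array(X)-P[:3,3]); return c['cx']-f*p[0]/p[2], c['cy']+f*p[1]/p[2]
E
python3 - <<'E'
from h import *
for n in('side','top'):
    c=env.get_calibration(n); print(n,{k:(np.round(v,4).tolist()) if k!='x' else 0 for k,v in c.items() if not isinstance(v,str)})
    im=env.read_camera(n); cv2.imwrite(f'pics/{n}0.png',im)
    cv2.imwrite(f'pics/{n}0b.png',cv2.resize(im,(800,600),interpolation=cv2.INTER_CUBIC))
print(env.get_obs())
E
```

```text
pics
side {'fov_y': 50.3771, 'cx': 257.6996, 'cy': 189.1611, 'pose': [[0.9946, 0.0753, -0.0709, 0.4812], [-0.1032, 0.6739, -0.7316, -0.8453], [-0.0073, 0.7349, 0.6781, 0.8309], [0.0, 0.0, 0.0, 1.0]]}
top {'fov_y': 50.7093, 'cx': 251.4815, 'cy': 189.6348, 'pose': [[-0.0035, 0.999, -0.0455, 0.5057], [-1.0, -0.0039, -0.0077, 0.0034], [-0.0079, 0.0454, 0.9989, 1.3578], [0.0, 0.0, 0.0, 1.0]]}
{'time_s': 0.1, 'qpos': array([-67.89103993,  18.43533637,  -4.01272492,  83.16695281,
         1.29589551,  78.54122586,  -3.26036302]), 'joint_velocities': array([-0.00946953, -0.07447752,  0.03565912, -0.16131846, -0.05132277,
        0.03375455, -0.02856567]), 'effort': array([-2.29837897e-04, -4.92570627e+01, -4.05863961e-01, -3.13398242e+01,
       -6.41547795e-02,  3.95282416e-02,  1.00064733e-04]), 'tool_pos': array([0.23602698, 0.60510792, 0.22157298]), 'tool_rot': array([-1.79901753e+02,  7.18887118e-03,  1.58697772e+02]), 'force': array([-0.54525708, -0.51823772,  0.34371189]), 'wrist_torque': array([-0.00726519, -0.03499318,  0.02807135]), 'grasp_force': 0.0, 'grip_width': 0.08700627585364083}
```

View pics/top0b.png

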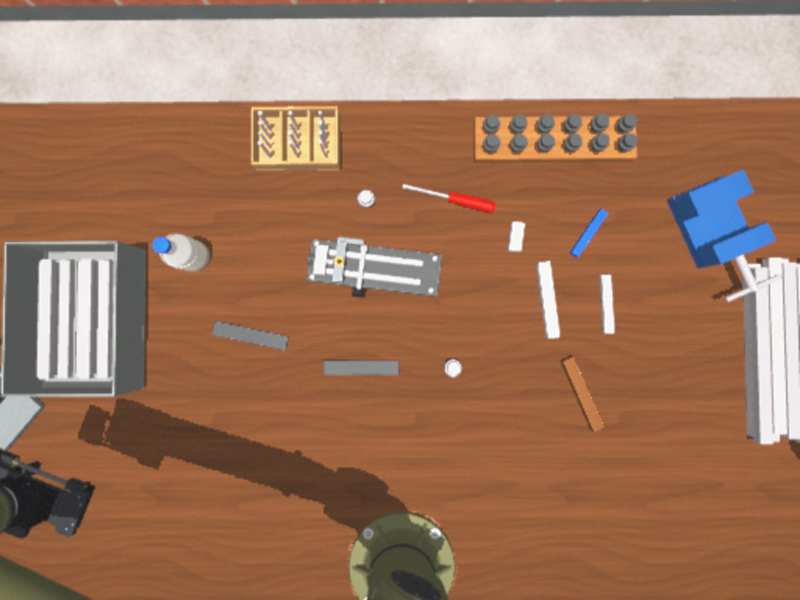

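View pics/side0b.png

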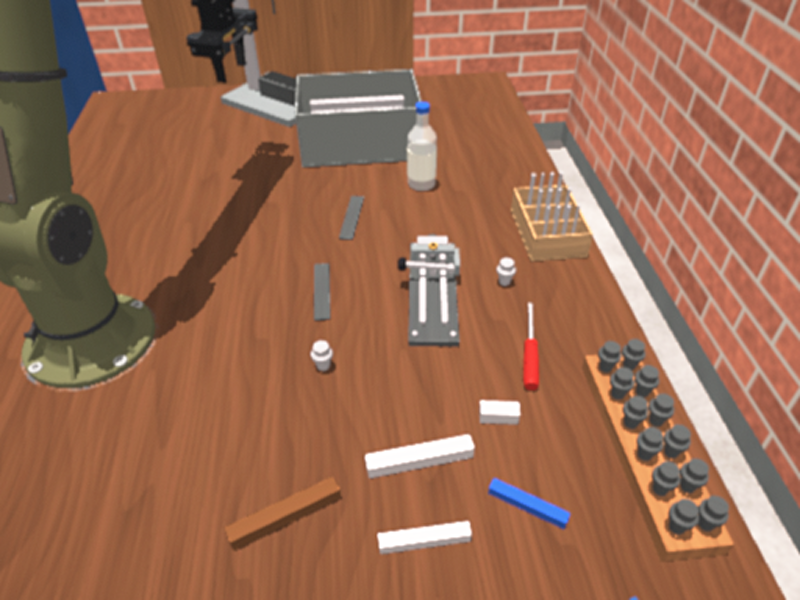

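```bash
python3 -c "
from h import *
print({k:v for k,v in env.get_calibration('top').items() if k!='pose'})"
```

```text
{'fov_y': 50.709301980931684, 'cx': 251.48149449099574, 'cy': 189.63476505433303}
```

```bash
python3 - <<'E'
from h import *
t=cv2.imread('pics/top0.png'); s=cv2.imread('pics/side0.png')
a=cv2.resize(t[140:240,190:400],(800,381),interpolation=cv2.INTER_CUBIC)
cv2.imwrite('pics/ct.png',a)
b=s[140:360,225:355]; c=cv2.resize(b[:90],(520,360),interpolation=cv2.INTER_CUBIC)
d=cv2.resize(s[245:360,225:345],(280,268),interpolation=cv2.INTER_CUBIC)
o=np.zeros((360,800,3),np.uint8); o[:,:520]=c; o[:268,520:]=d
cv2.imwrite('pics/cs.png',o)
for n,im in(('top',t),('side',s)):
    hsv=cv2.cvtColor(im,cv2.COLOR_BGR2HSV)
    m=((hsv[...,1]<45)&(hsv[...,2]>150)).astype(np.uint8)
    for cc in cv2.findContours(m,cv2.RETR_EXTERNAL,cv2.CHAIN_APPROX_NONE)[0]:
        A=cv2.contourArea(cc)
        r=cv2.minAreaRect(cc)
        if 60<A<3000: print(n,A,np.round(r[0],1),np.round(r[1],1),round(r[2],1),cv2.boxPoints(r).round(1).tolist())
E
```

```text
top 78.0 [289.5 235. ] [10.  9.] 90.0 [[285.0, 230.0], [294.0, 230.0], [294.0, 240.0], [285.0, 240.0]]
top 207.0 [388.2 194.5] [37.3  6.6] 86.6 [[383.79998779296875, 176.0], [390.3999938964844, 175.60000610351562], [392.6000061035156, 212.89999389648438], [386.0, 213.3000030517578]]
top 358.5 [350.5 191.6] [49.   8.5] 82.4 [[343.1000061035156, 167.89999389648438], [351.3999938964844, 166.8000030517578], [357.8999938964844, 215.3000030517578], [349.5, 216.5]]
top 1045.0 [234.7 169.3] [71.1 31. ] 8.1 [[197.3000030517578, 179.60000610351562], [201.6999969482422, 149.0], [272.1000061035156, 159.0], [267.79998779296875, 189.6999969482422]]
top 425.0 [117.5 162. ] [27.7 21. ] 26.6 [[100.4000015258789, 165.1999969482422], [109.80000305175781, 146.39999389648438], [134.60000610351562, 158.8000030517578], [125.19999694824219, 177.60000610351562]]
top 135.0 [329.9 151.1] [ 8.3 18.8] 8.1 [[324.5, 159.8000030517578], [327.1000061035156, 141.1999969482422], [335.3999938964844, 142.3000030517578], [332.70001220703125, 161.0]]
top 77.5 [234. 127.] [10. 10.] 90.0 [[229.0, 122.0], [239.0, 122.0], [23
[... 892 characters left out ...]
, [278.0, 73.0], [278.0, 120.0], [260.0, 120.0]]
side 176.5 [228.5  69.3] [ 4.1 59.1] 87.0 [[198.8000030517578, 68.80000305175781], [257.8999938964844, 65.69999694824219], [258.1000061035156, 69.80000305175781], [199.0, 72.9000015258789]]
side 214.0 [228.   63.7] [ 4.6 60.2] 87.0 [[197.8000030517578, 63.0], [257.8999938964844, 59.79999923706055], [258.20001220703125, 64.5], [198.10000610351562, 67.5999984741211]]
side 140.5 [492.8 101.7] [98.3 46.7] 45.0 [[441.5, 83.5], [474.5, 50.5], [544.0, 120.0], [511.0, 153.0]]
side 426.5 [169.  64.] [53.1 14.3] 19.1 [[141.60000610351562, 62.099998474121094], [146.3000030517578, 48.599998474121094], [196.39999389648438, 66.0], [191.8000030517578, 79.5]]
```

View pics/ct.png

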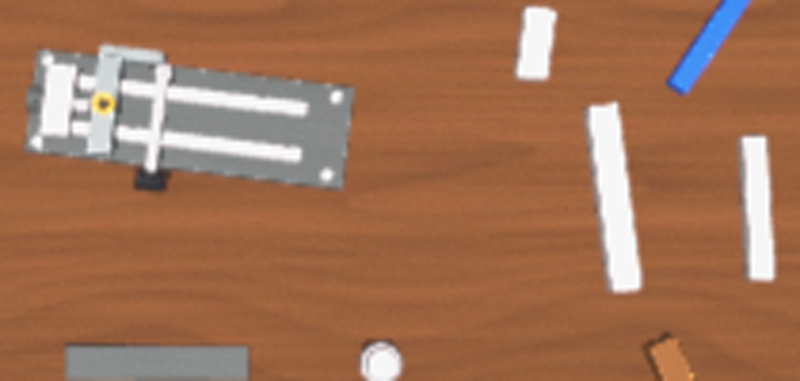

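View pics/cs.png

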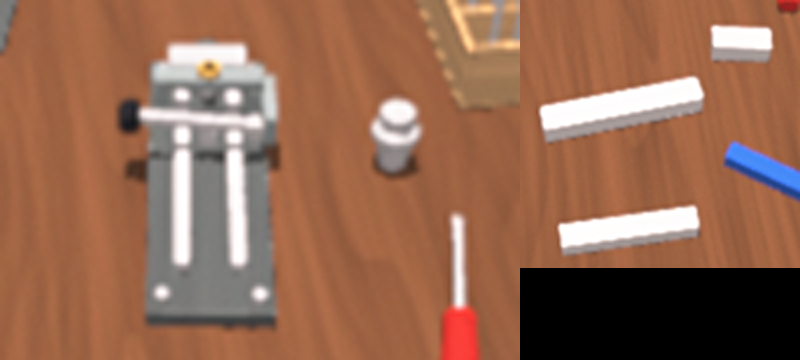

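```bash
python3 - <<'E'
from h import *
t=cv2.imread('pics/top0.png'); s=cv2.imread('pics/side0.png')
hs={'top':cv2.cvtColor(t,cv2.COLOR_BGR2HSV),'side':cv2.cvtColor(s,cv2.COLOR_BGR2HSV)}
def roi(n,x0,x1,y0,y1,f):
    m=np.zeros((384,512),np.uint8); m[y0:y1,x0:x1]=f(hs[n][y0:y1,x0:x1]).astype(np.uint8); return m
def cen(m):
    n,l,st,c=cv2.connectedComponentsWithStats(m); i=1+np.argmax(st[1:,4]); return c[i],st[i,4],(l==i)
# bar
mt=roi('top',335,365,160,222,lambda h:(h[...,1]<60)&(h[...,2]>190)); c,A,l=cen(mt)
print('bar white top',c,A,'area mm2/at z.025 ->',A*(1.333/405)**2*1e6)
W=lambda c,z:onz('top',*c,z)
ys,xs=np.nonzero(l); P=np.array([W((x,y),.025)[:2] for x,y in zip(xs,ys)]); C=P.mean(0); w,V=np.linalg.eigh(np.cov(P.T)); a=V[:,1]
print('C',C,'ang',np.degrees(np.arctan2(a[1],a[0]))%180,'len,wid',np.sqrt(12*w[::-1]))
# side top-face
for th in (200,215,225,235):
    ms=roi('side',225,310,270,312,lambda h:(h[...,1]<60)&(h[...,2]>th)); cs,As,ls=cen(ms); X,e=tri(cs,c); print(th,cs,As,X.round(4),round(e,4))
# plate
mp=roi('top',190,295,145,200,lambda h:(h[...,1]<95)); mp=cv2.morphologyEx(mp,cv2.MORPH_CLOSE,np.ones((3,3))); mp=cv2.morphologyEx(mp,cv2.MORPH_OPEN,np.ones((13,13)))
c,A,l=cen(mp); r=cv2.minAreaRect(np.argwhere(l)[:,::-1].astype(np.float32)); print('plate',r)
for q in cv2.boxPoints(r): print(q.round(1),W(q,.014).round(4))
# rails, screws manually
for nm,p,q in(('rail+y',(270.5,206.3),(268.7,180.7)),('rail-y',(284.8,206.3),(270.6,168.6)),('knob',(257,169),(229.4,187.5)),('bush',(277,157.3),(216.8,167.0))):
    X,e=tri(p,q); print(nm,X.round(4),round(e,4))
for n,b in(('top',(222,238,182,194)),('side',(250,264,160,176))):
    m=roi(n,*b,lambda h:h[...,2]<60); print('knob',n,cen(m)[:2])
for n,b in(('top',(207,226,158,176)),('side',(270,285,150,163))):
    m=roi(n,*b,lambda h:(h[...,1]>120)&(h[...,0]>18)&(h[...,0]<35)&(h[...,2]>120)); print('bush',n,cen(m)[:2])
E
```

```text
bar white top [351.00779221 191.56363636] 385 area mm2/at z.025 -> 4170.719493979575
C [ 0.55878755 -0.31339956] ang 6.5276485087204605 len,wid [0.16100318 0.02567491]
200 [267.68575233 288.99733688] 751 [ 0.5562 -0.3138  0.0226] 0.0052
215 [267.82419128 288.71729958] 711 [ 0.5564 -0.3136  0.0234] 0.0048
225 [267.77044476 288.63988522] 697 [ 0.5563 -0.3136  0.0237] 0.005
235 [267.73313783 288.69501466] 682 [ 0.5563 -0.3136  0.0235] 0.005
plate ((238.9504852294922, 169.4950408935547), (84.77716827392578, 31.44317626953125), 5.710592269897461)
[195.2 180.9] [0.5966 0.2008 0.014 ]
[198.3 149.6] [0.7012 0.1907 0.014 ]
[282.7 158.1] [ 0.6716 -0.0906  0.014 ]
[279.6 189.4] [ 0.5674 -0.0795  0.014 ]
rail+y [ 0.5953 -0.0434  0.0185] 0.0015
rail-y [ 0.635  -0.0498  0.0206] 0.0019
knob [0.5711 0.0848 0.0506] 0.0025
bush [0.6368 0.125  0.0577] 0.0029
knob top (array([231.6, 187. ]), np.int32(5))
knob side (array([256.77272727, 168.90909091]), np.int32(22))
bush top (array([217.  , 166.75]), np.int32(16))
bush side (array([275., 156.]), np.int32(1))
```

```bash
python3 - <<'E'
from h import *
t=np.mean([env.read_camera('top').astype(float) for _ in range(4)],0)
g=t.mean(2); S=cv2.cvtColor(t.astype(np.uint8),cv2.COLOR_BGR2HSV)[...,1].astype(float)
rows=[]
for u in range(238,264):
    v0=165+(u-240)*0.125; out=[u]
    for k in (0,1):
        a=int(round(v0-0.5+k*12.3)); v=np.arange(a-4,a+5); w=np.clip(g[v,u]-130,0,None); out.append((v*w).sum()/w.sum())
    rows.append(out)
r=np.array(rows); A=np.polyfit(r[:,0],r[:,1],1); B=np.polyfit(r[:,0],r[:,2],1); print(A,B,np.std(r[:,1]-np.polyval(A,r[:,0])),np.std(r[:,2]-np.polyval(B,r[:,0])))
def pt(L,u,z): return onz('top',u,np.polyval(L,u),z)
pa=[pt(L,u,.023) for L in(A,B) for u in(238,263)]
print(np.round(pa,4),'sep',np.linalg.norm((pa[2]-pa[0])))
d=(pa[1]+pa[3]-pa[0]-pa[2]); d=-d[:2]/np.linalg.norm(d[:2]); yaw=np.arctan2(d[1],d[0]); n=np.array([-d[1],d[0]])
c0=np.mean(pa,0)[:2]; print('yaw',np.degrees(yaw),'sep',(pa[2]-pa[0])[:2]@n, 'each', [np.degrees(np.arctan2(*(p-q)[1::-1])) for p,q in((pa[0],pa[1]),(pa[2],pa[3]))])
# along-centreline samples: value profile in jig dir
def prof(y,z,s,img):
    o=[]
    for k in s:
        p=c0+d*k+n*y; u,v=proj('top',[*p,z]); o.append(cv2.getRectSubPix(img.astype(np.float32),(1,1),(u,v))[0,0])
    return np.array(o)
s=np.arange(-.12,-.0,.001)
for y in(-.02,.02):
    p=prof(y,.023,s,g); i=np.nonzero(p>150)[0]; print('rail end s',y,s[i[0]],p.max(),p.min())
for y in(-.03,-.01,.01,.03):
    p=prof(y,.014,s,S); mid=(p[:15].mean()+np.median(p[60:]))/2; i=np.nonzero(p<mid)[0]; print('plate rear s',y,s[i[0]],p[:10].mean(),np.median(p[60:]))
s2=np.arange(.08,.2,.001)
for y in(-.03,.03):
    p=prof(y,.014,s2,S); print('front',p[::4].round(0))
b=onz('top',217,166.75,.064)[:2]-c0; print('bush s,y',b@d,b@n)
print('c0',c0,'d',d)
E
```

```text
[1.22702958e-01 1.35157913e+02] [1.22275862e-01 1.47378749e+02] 0.09044592043530048 0.04295944237705628
[[ 0.6503  0.0579  0.023 ]
 [ 0.6397 -0.0247  0.023 ]
 [ 0.6101  0.058   0.023 ]
 [ 0.5996 -0.0245  0.023 ]] sep 0.04019341981925623
yaw 82.75556354998406 sep 0.039882602233986646 each [np.float64(82.73210192436527), np.float64(82.77905953723425)]
rail end s -0.02 -0.06499999999999995 246.71013 103.38436
rail end s 0.02 -0.06399999999999995 246.97462 104.207504
plate rear s -0.03 -0.10099999999999998 154.58687 4.366102
plate rear s -0.01 -0.10199999999999998 154.82278 5.10978
plate rear s 0.01 -0.10099999999999998 154.80144 3.8365188
plate rear s 0.03 -0.10099999999999998 153.7542 3.8755932
front [  4.   3.   2.   1.   3.   6.   8.   9.   8.   8.   8.   7.   3.   2.
   4.   5.   1.   1.   1.   1.   1.   3.   3.   2.  36. 132. 157. 156.
 156. 156.]
front [  6.   5.   4.   6.   5.   7.   7.   8.   7.   7.   7.   7.   6.   6.
   5.   4.   3.   4.   5.   5.   4.   4.   4.   4.  13. 129. 154. 155.
 156. 155.]
bush s,y 0.10780634444701563 8.834431967701638e-05
c0 [0.62493582 0.01668542] d [0.12610264 0.9920172 ]
```

```bash
cat >> h.py <<'E'
JO=np.array([.6309,.0638]); JY=np.radians(82.76)
def jw(x,y,z=0):
    c,s=np.cos(JY),np.sin(JY); return np.array([JO[0]+c*x-s*y,JO[1]+s*x+c*y,z])
def wj(p):
    c,s=np.cos(JY),np.sin(JY); d=np.array(p[:2])-JO; return np.array([c*d[0]+s*d[1],-s*d[0]+c*d[1],p[2]])
def to(p,yaw):
    o=env.get_obs(); T=R.from_euler('xyz',o['tool_rot'],degrees=True); G=R.from_euler('xyz',[180,0,yaw],degrees=True)
    print('t',round(o['time_s'],2),'pos',o['tool_pos'].round(4),'rot',o['tool_rot'].round(2),'jig',wj(o['tool_pos']).round(4),'F',o['force'].round(1),'w',round(o['grip_width'],4),'gf',round(o['grasp_force'],1))
    print(' shift in final-yaw axes',G.inv().apply(np.array(p)-o['tool_pos']).round(4),'in present axes',T.inv().apply(np.array(p)-o['tool_pos']).round(4),'turn',(T.inv()*G).as_rotvec().round(4))
E
python3 -m jog '[[0,0,0,0,0,-0.1227,0.055],[0,0,0,0,0,-0.1227,0.055],[-0.0222,-0.02625,0,0,0,0,0.055],[-0.0222,-0.02625,0,0,0,0,0.055],[-0.0222,-0.02625,0,0,0,0,0.055],[-0.0222,-0.02625,0,0,0,0,0.055],[-0.0222,-0.02625,0,0,0,0,0.055],[-0.0222,-0.02625,0,0,0,0,0.055],[-0.0222,-0.02625,0,0,0,0,0.055],[-0.0222,-0.02625,0,0,0,0,0.055]]' 20
python3 - <<'E'
from h import *
# knob angle: side ray with plane jig x=15
o,d=ray('side',256.8,168.9); a=wj(o); b=wj(o+d); e=b-a
k=(.015-a[0])/e[0]; p=a+k*e; print('knob side',p, 'r',np.hypot(p[1]+.034,p[2]-.04),'ang',np.arctan2(p[2]-.04,p[1]+.034)-.0425)
for z in(.044,.05,.056): print('knob top',z,wj(onz('top',229.4,187.5,z)))
to(jw(.015,.06,.15),172.76)
E
```

```text
time_s: 1.13
tool_pos: [0.3866, 0.3733, 0.2227]
tool_rot: [180.0, 0.0, 172.8]
force: [0.5, 0.5, 0.1]
grip_width: 0.055
grasp_force: 0.0
knob side [0.015      0.06382924 0.0494781 ] r 0.09828730133527007 ang 0.054082666784545104
knob top 0.044 [0.01386335 0.06045264 0.044     ]
knob top 0.05 [0.01345412 0.06070907 0.05      ]
knob top 0.056 [0.01304489 0.0609655  0.056     ]
t 1.13 pos [0.3866 0.3733 0.2227] rot [1.7997e+02 1.0000e-02 1.7276e+02] jig [0.2763 0.2814 0.2227] F [0.5 0.5 0.1] w 0.055 gf 0.0
 shift in final-yaw axes [-0.2214 -0.2613  0.0727] in present axes [-0.2214 -0.2613  0.0727] turn [ 0.0005  0.0002 -0.    ]
```

```bash
python3 -m jog '[[-0.0221,-0.0261,0.0073,0,0,0,0.055],[-0.0221,-0.0261,0.0073,0,0,0,0.055],[-0.0221,-0.0261,0.0073,0,0,0,0.055],[-0.0221,-0.0261,0.0073,0,0,0,0.055],[-0.0221,-0.0261,0.0073,0,0,0,0.055],[-0.0221,-0.0261,0.0073,0,0,0,0.055],[-0.0221,-0.0261,0.0073,0,0,0,0.055],[-0.0221,-0.0261,0.0073,0,0,0,0.055],[-0.0221,-0.0261,0.0073,0,0,0,0.055],[-0.0221,-0.0261,0.0073,0,0,0,0.055]]'
python3 - <<'E'
from h import *
to(jw(.0145,.06,.03),172.76)
im=[env.read_camera(n) for n in('side','top')]
a=cv2.resize(im[0][95:225,190:340],(520,450),interpolation=cv2.INTER_CUBIC); b=cv2.resize(im[1][120:260,200:290],(280,436),interpolation=cv2.INTER_CUBIC)
o=np.zeros((450,800,3),np.uint8); o[:,:520]=a; o[:436,520:]=b; cv2.imwrite('pics/k1.png',o)
E
```

```text
time_s: 1.97
tool_pos: [0.5729, 0.0867, 0.1494]
tool_rot: [180.0, 0.0, 172.8]
force: [0.3, 0.2, 0.2]
grip_width: 0.0551
grasp_force: 0.0
t 1.97 pos [0.5729 0.0867 0.1494] rot [1.7998e+02 3.0000e-02 1.7277e+02] jig [0.0154 0.0604 0.1494] F [0.3 0.2 0.2] w 0.0551 gf 0.0
 shift in final-yaw axes [-0.0004 -0.0009  0.1194] in present axes [-0.0003 -0.001   0.1194] turn [0.0004 0.0005 0.0002]
```

View pics/k1.png

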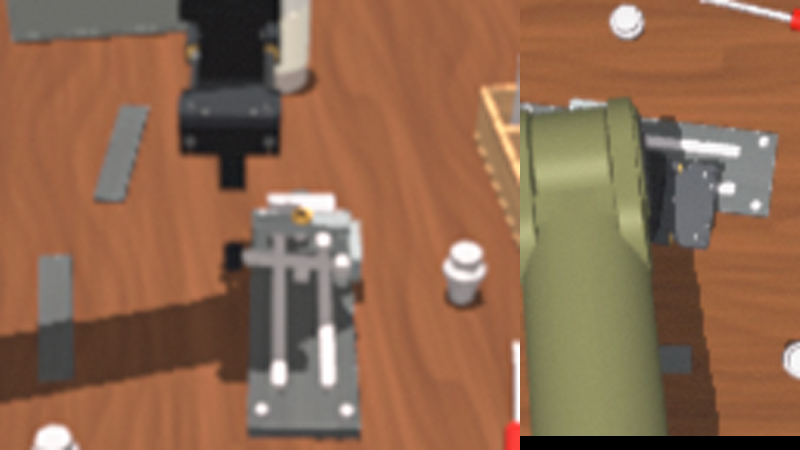

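The side view shows the finger at crop (232,170) directly above the knob at (236,257), so I descend and pinch.

```bash
python3 -m jog '[[0,-0.001,0.024,0,0,0,0.055],[0,0,0.024,0,0,0,0.055],[0,0,0.024,0,0,0,0.055],[0,0,0.024,0,0,0,0.055],[0,0,0.023,0,0,0,0.055],[0,0,0,0,0,0,0.055]]'
python3 -m jog '[[0,0,0,0,0,0,0],[0,0,0,0,0,0,0],[0,0,0,0,0,0,0],[0,0,0,0,0,0,0],[0,0,0,0,0,0,0]]' 20
python3 - <<'E'
from h import *
to(jw(.0145,.06,.03),172.76)
for t in(.05,.25,.45,.65,.8,.95,1.0): print(t,(-34+94.1*np.cos(t+.0425)).round(1),(40+94.1*np.sin(t+.0425)-19).round(1))
E
```

```text
time_s: 2.57
tool_pos: [0.568, 0.0873, 0.0261]
tool_rot: [-179.8, -0.5, 172.8]
force: [-1.4, 0.5, -0.8]
grip_width: 0.0549
grasp_force: 0.0
time_s: 2.98
tool_pos: [0.573, 0.0874, 0.032]
tool_rot: [179.9, 0.1, 172.8]
force: [0.6, 0.4, 0.2]
grip_width: 0.0295
grasp_force: 0.0
t 2.98 pos [0.573  0.0874 0.032 ] rot [1.7994e+02 1.3000e-01 1.7276e+02] jig [0.0161 0.0604 0.032 ] F [0.6 0.4 0.2] w 0.0295 gf 0.0
 shift in final-yaw axes [-0.0004 -0.0016  0.002 ] in present axes [-0.0004 -0.0016  0.002 ] turn [ 0.0011  0.0022 -0.    ]
0.05 59.7 29.7
0.25 56.1 48.1
0.45 48.9 65.5
0.65 38.4 81.1
0.8 28.6 91.2
0.95 17.4 99.8
1.0 13.4 102.3
```

```bash
python3 -m jog '[[0,0,0.001,0,0,0,0],[0,0,0,0,0,0,0],[0,0,0,0,0,0,0],[0,0,0,0,0,0,0]]' 25
python3 -m jog '[[-0.0016,0,-0.0092,0,0,0,0],[-0.002,0,-0.0092,0,0,0,0],[-0.0034,0,-0.0087,0,0,0,0],[-0.0038,0,-0.0087,0,0,0,0],[-0.005,0,-0.008,0,0,0,0],[-0.0055,0,-0.0076,0,0,0,0],[-0.0047,0,-0.0052,0,0,0,0],[-0.0051,0,-0.0049,0,0,0,0],[-0.0055,0,-0.0045,0,0,0,0],[-0.0057,0,-0.0041,0,0,0,0],[-0.004,0,-0.0025,0,0,0,0],[0,0,0,0,0,0,0]]'
python3 - <<'E'
from h import *
to(jw(.0145,.0174,.0998),172.76)
E
```

```text
time_s: 3.32
tool_pos: [0.5728, 0.0876, 0.0301]
tool_rot: [179.9, 0.1, 172.8]
force: [0.6, 1.4, 2.1]
grip_width: 0.0236
grasp_force: 25.0
time_s: 4.32
tool_pos: [0.6191, 0.0816, 0.1031]
tool_rot: [180.0, 0.1, 172.8]
force: [-2.5, 3.9, 2.2]
grip_width: 0.0239
grasp_force: 25.0
t 4.32 pos [0.6191 0.0816 0.1031] rot [1.7995e+02 6.0000e-02 1.7276e+02] jig [0.0162 0.014  0.1031] F [-2.5  3.9  2.2] w 0.0239 gf 25.0
 shift in final-yaw axes [ 0.0034 -0.0017  0.0033] in present axes [ 0.0034 -0.0017  0.0033] turn [0.0008 0.001  0.    ]
```

```bash
python3 -m jog '[[0,0,0,0,0,0,0.06],[0,0,0,0,0,0,0.06],[0,0,0,0,0,0,0.06],[0,0,0,0,0,0,0.06],[0,0,0,0,0,0,0.06],[0,0,0,0,0,0,0.06],[0,0,-0.035,0,0,0,0.06],[0,0,-0.035,0,0,0,0.06],[0,0,-0.035,0,0,-0.12,0.06],[0,0,-0.035,0,0,-0.12,0.06]]'
python3 -m jog '[[0.0096,-0.035,0,0,0,0,0.06],[0.0096,-0.035,0,0,0,0,0.06],[0.0096,-0.035,0,0,0,0,0.06],[0.0096,-0.035,0,0,0,0,0.06],[0.0096,-0.035,0,0,0,0,0.06],[0.0096,-0.035,0,0,0,0,0.06],[0.0096,-0.035,0,0,0,0,0.06],[0.0096,-0.035,0,0,0,0,0.06],[0.0096,-0.035,0,0,0,0,0.06],[0.0096,-0.035,0,0,0,0,0.06],[0.0096,-0.035,0,0,0,0,0.06],[0,0,0,0,0,0,0.06]]'
python3 - <<'E'
from h import *
to([.5575,-.3135,.014],186.53); print(env.get_obs()['qpos'].round(1))
im=[env.read_camera(n) for n in('side','top')]
a=cv2.resize(im[0][130:320,210:340],(410,600),interpolation=cv2.INTER_CUBIC); b=cv2.resize(im[1][140:220,190:290],(390,312),interpolation=cv2.INTER_CUBIC)
o=np.zeros((600,800,3),np.uint8); o[:,:410]=a; o[:312,410:]=b; cv2.imwrite('pics/k2.png',o); cv2.imwrite('pics/top2.png',im[1])
E
```

```text
time_s: 5.15
tool_pos: [0.6177, 0.0809, 0.2437]
tool_rot: [-180.0, -0.0, -173.2]
force: [1.4, 1.0, -0.6]
grip_width: 0.06
grasp_force: 0.0
time_s: 6.15
tool_pos: [0.5521, -0.3235, 0.2424]
tool_rot: [-179.6, -0.2, -174.2]
force: [-2.1, -0.6, -0.6]
grip_width: 0.0602
grasp_force: 0.0
t 6.15 pos [ 0.5521 -0.3235  0.2424] rot [-1.7962e+02 -1.5000e-01 -1.7419e+02] jig [-0.3941  0.0293  0.2424] F [-2.1 -0.6 -0.6] w 0.0602 gf 0.0
 shift in final-yaw axes [-0.0065  0.0093  0.2284] in present axes [-0.0069  0.0109  0.2283] turn [-0.0065 -0.0027 -0.0126]
[  2.9  18.   31.7  84.2  -9.1  80.3 130.6]
```

View pics/k2.png

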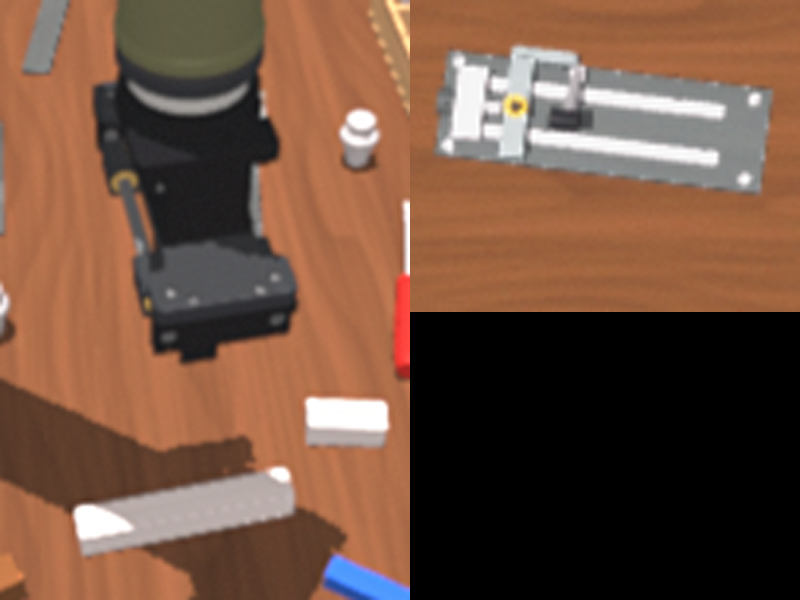

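The gate is up: the knob is at (570,118) in the right-hand crop, now over the channel. The gripper hangs above the bar, so I settle and descend.

```bash
python3 -m jog '[[0,0,0.03,0,0,0,0.06],[0,0,0.03,0,0,0,0.06],[0,0,0.03,0,0,0,0.06],[0,0,0.03,0,0,0,0.06],[0,0,0.03,0,0,0,0.06],[0,0,0.02,0,0,0,0.06],[0,0,0,0,0,0,0.06],[0,0,0,0,0,0,0.06],[0,0,0,0,0,0,0.06]]'
python3 - <<'E'
from h import *
to([.5575,-.3135,.014],186.53)
E
```

```text
time_s: 7.0
tool_pos: [0.5582, -0.3128, 0.0738]
tool_rot: [-179.9, 0.1, -173.4]
force: [-0.1, -0.8, 0.8]
grip_width: 0.0601
grasp_force: 0.0
t 7.0 pos [ 0.5582 -0.3128  0.0738] rot [-1.7995e+02  1.3000e-01 -1.7340e+02] jig [-0.3827  0.0246  0.0738] F [-0.1 -0.8  0.8] w 0.0601 gf 0.0
 shift in final-yaw axes [ 0.0008 -0.0006  0.0598] in present axes [ 0.001  -0.0006  0.0598] turn [-0.0009  0.0023  0.0011]
```

```bash
python3 -m jog '[[0.001,-0.0006,0.02,0,0,0,0.06],[0,0,0.02,0,0,0,0.06],[0,0,0.014,0,0,0,0.06],[0,0,0.0055,0,0,0,0.06],[0,0,0,0,0,0,0.02],[0,0,0,0,0,0,0],[0,0,0,0,0,0,0],[0,0,0,0,0,0,0],[0,0,0,0,0,0,0],[0,0,0,0,0,0,0],[0,0,0,0,0,0,0],[0,0,0,0,0,0,0]]' 50
python3 - <<'E'
from h import *
to([.5575,-.3135,.014],186.53)
E
```

```text
time_s: 8.0
tool_pos: [0.5562, -0.3134, 0.0132]
tool_rot: [180.0, 0.0, -173.5]
force: [-0.9, 1.8, 4.2]
grip_width: 0.0245
grasp_force: 50.0
t 8.0 pos [ 0.5562 -0.3134  0.0132] rot [ 1.7996e+02  3.0000e-02 -1.7347e+02] jig [-0.3836  0.0266  0.0132] F [-0.9  1.8  4.2] w 0.0245 gf 50.0
 shift in final-yaw axes [-0.0013 -0.0003 -0.0008] in present axes [-0.0013 -0.0003 -0.0008] turn [0.0008 0.0006 0.    ]
```

```bash
python3 -m jog '[[0,0,-0.02,0,0,0,0],[0,0,-0.03,0,0,0,0],[0,0,-0.03,0,0,0,0],[0,0,-0.03,0,0,0,0],[0,0,-0.02,0,0,0.1132,0],[0,0,0,0,0,0.1132,0],[0,0,0,0,0,0.1132,0],[0,0,0,0,0,0.1132,0],[0,0,0,0,0,0.1132,0],[0,0,0,0,0,0.1132,0],[0,0,0,0,0,0.1132,0],[0,0,0,0,0,0.1132,0]]' 60
python3 -m jog '[[0,0,0,0,0,0.1132,0],[0,0,0,0,0,0.1132,0],[0,0,0,0,0,0.1132,0],[0,0,0,0,0,0.1132,0],[0,0,0,0,0,0.1132,0],[0,0,0,0,0,0.1132,0],[0,0,0,0,0,0.1132,0],[0,0,0,0,0,0.1132,0],[0,0,0,0,0,0,0],[0,0,0,0,0,0,0]]'
python3 - <<'E'
from h import *
to(jw(-.085,0,.14),82.76); print(env.get_obs()['qpos'].round(1))
E
```

```text
time_s: 9.0
tool_pos: [0.5551, -0.3138, 0.1415]
tool_rot: [-179.9, -0.1, 134.3]
force: [-0.5, -0.1, -3.3]
grip_width: 0.0242
grasp_force: 60.0
time_s: 9.83
tool_pos: [0.5554, -0.3137, 0.1418]
tool_rot: [-179.9, 0.0, 82.9]
force: [-1.0, -0.2, -3.4]
grip_width: 0.0242
grasp_force: 60.0
t 9.83 pos [ 0.5554 -0.3137  0.1418] rot [-1.7992e+02  1.0000e-02  8.2920e+01] jig [-0.384   0.0273  0.1418] F [-1.  -0.2 -3.4] w 0.0242 gf 60.0
 shift in final-yaw axes [0.299  0.0273 0.0018] in present axes [0.2989 0.0282 0.0017] turn [-0.0014  0.0002  0.0027]
[-10.7  25.8  49.3  92.3 -20.3  71.5  35.3]
```

```bash
python3 -m jog '[[0.0299,0.0028,0,0,0,0.0027,0],[0.0299,0.0028,0,0,0,0,0],[0.0299,0.0027,0,0,0,0,0],[0.0299,0.0027,0,0,0,0,0],[0.0299,0.0027,0,0,0,0,0],[0.0299,0.0027,0,0,0,0,0],[0.0299,0.0027,0,0,0,0,0],[0.0299,0.0027,0,0,0,0,0],[0.0299,0.0027,0,0,0,0,0],[0.0299,0.0027,0.0017,0,0,0,0],[0,0,0,0,0,0,0],[0,0,0,0,0,0,0]]'
python3 -m jog '[[0,0,0.02,0,0,0,0],[0,0,0.02,0,0,0,0],[0,0,0.02,0,0,0,0],[0,0,0.015,0,0,0,0],[0,0,0,0,0,0,0],[0,0,0,0,0,0,0]]'
python3 - <<'E'
from h import *
to(jw(-.085,0,.0272),82.76)
im=[env.read_camera(n) for n in('side','top')]
cv2.imwrite('pics/s3.png',im[0]);cv2.imwrite('pics/t3.png',im[1])
a=cv2.resize(im[0][120:250,230:330],(450,585),interpolation=cv2.INTER_CUBIC); b=cv2.resize(im[1][130:220,195:300],(350,300),interpolation=cv2.INTER_CUBIC)
o=np.zeros((585,800,3),np.uint8); o[:,:450]=a; o[:300,450:]=b; cv2.imwrite('pics/k3.png',o)
E
```

```text
time_s: 10.83
tool_pos: [0.6214, -0.0181, 0.1403]
tool_rot: [-179.9, -0.0, 83.0]
force: [0.3, -1.4, -4.2]
grip_width: 0.0247
grasp_force: 60.0
time_s: 11.33
tool_pos: [0.6204, -0.0227, 0.0655]
tool_rot: [-179.9, 0.1, 82.5]
force: [0.4, 0.3, -2.8]
grip_width: 0.0243
grasp_force: 60.0
t 11.33 pos [ 0.6204 -0.0227  0.0655] rot [-1.7991e+02  6.0000e-02  8.2520e+01] jig [-0.0871 -0.0005  0.0655] F [ 0.4  0.3 -2.8] w 0.0243 gf 60.0
 shift in final-yaw axes [ 0.0021 -0.0005  0.0383] in present axes [ 0.0022 -0.0005  0.0383] turn [-0.0016  0.0011 -0.0042]
```

View pics/k3.png

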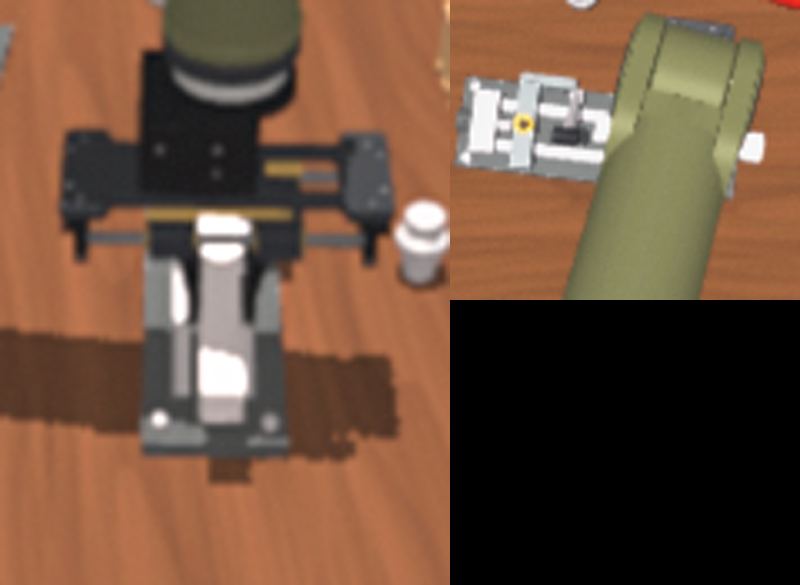

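```bash
python3 - <<'E'
from h import *
t=cv2.imread('pics/t3.png'); g=t.astype(float).mean(2)
p=env.get_obs()['tool_pos']
# rows profile in columns of rear patch & front patch
for u in (282,283,284,285,286,236,237,238,239):
    v=np.arange(158,184); print(u,v[g[v,u]>170].tolist(), 'exp v', round(proj('top',[*jw(0,0)[:2],.0773])[1],1))
for jx in(-.16,-.15,-.02,-.01):
    q=jw(-.0021+jx,-.0005,.0773); print(jx,np.round(proj('top',q),2), 'chan ctr at that col z.023')
print(np.round(proj('side',jw(-.1671,-.0005,.0523)),1),'seen 279.1,213.8')
for c in('top',):
    q=(285.5,None)
E
```

```text
282 [174, 175, 176, 177] exp v 168.6
283 [172, 173, 174, 175, 176, 177] exp v 168.6
284 [170, 171, 172, 173, 174, 175, 176, 177] exp v 168.6
285 [170, 171, 172, 173, 174, 175, 176, 177, 178] exp v 168.6
286 [170, 171, 172, 173, 174, 175, 176, 177, 178] exp v 168.6
236 [162, 163, 164, 165, 166, 175, 176, 177, 178] exp v 168.6
237 [163, 164, 165, 166, 175, 176, 177, 178] exp v 168.6
238 [163, 164, 165, 166, 167, 168, 169, 170, 171, 172, 175, 176, 177, 178] exp v 168.6
239 [163, 164, 165, 166, 167, 168, 169, 170, 171, 172, 175, 176, 177, 178] exp v 168.6
-0.16 [286.25 174.67] chan ctr at that col z.023
-0.15 [283.11 174.28] chan ctr at that col z.023
-0.02 [242.39 169.3 ] chan ctr at that col z.023
-0.01 [239.26 168.92] chan ctr at that col z.023
[279.4 212.4] seen 279.1,213.8
```

```bash
python3 - <<'E'
from h import *
t=cv2.imread('pics/t3.png'); t0=cv2.imread('pics/top0.png'); g=t.astype(float).mean(2)
for u in (284,285,286,287):
    v=np.arange(165,184); w=np.clip(g[v,u]-110,0,140); print('top rear',u,round((v*w).sum()/w.sum(),2),(w/255).sum().round(1), g[v,u].round(0).astype(int).tolist())
    z=.0773; 
for jx in(-.16,-.155): print(np.round(proj('top',jw(-.0021+jx,-.0005,.0773)),2))
s0=cv2.imread('pics/side0.png').astype(float).mean(2); s=cv2.imread('pics/s3.png').astype(float).mean(2)
for v in range(186,206,4):
    u=np.arange(262,292); w=np.clip(s0[v,u]-150,0,None); L=u<277; c=[(u[m]*w[m]).sum()/w[m].sum() for m in(L,~L)]
    # expected centre: find jig x with that row
    xs=np.linspace(-.11,0,200); k=min(xs,key=lambda x:abs(proj('side',jw(x,0,.023))[1]-v)); e=[proj('side',jw(k,y,.023))[0] for y in(.02,-.02)]
    print('rails side',v,np.round(c,2),'exp',np.round(e,2))
for v in (199,201,203,205,207):
    u=np.arange(268,292); print('bar side',v,s[v,u].round(0).astype(int).tolist())
for y in(.0122,-.0128): print(np.round(proj('side',jw(-.1671,y,.0773)),1))
E
```

```text
top rear 284 173.76 4.5 [114, 97, 89, 81, 114, 229, 246, 246, 247, 247, 247, 247, 243, 170, 114, 103, 105, 106, 108]
top rear 285 173.65 4.7 [82, 78, 93, 98, 146, 246, 247, 247, 247, 247, 247, 247, 245, 181, 114, 104, 105, 104, 108]
top rear 286 173.73 4.9 [100, 102, 104, 103, 154, 246, 247, 247, 247, 247, 247, 247, 247, 204, 121, 103, 101, 104, 107]
top rear 287 173.81 4.7 [105, 106, 106, 105, 137, 236, 246, 247, 247, 247, 247, 247, 247, 198, 121, 102, 104, 105, 107]
[286.25 174.67]
[284.68 174.48]
rails side 186 [269.98 283.5 ] exp [271.39 285.  ]
rails side 190 [269.98 283.67] exp [271.4  285.15]
rails side 194 [269.99 283.95] exp [271.41 285.31]
rails side 198 [269.95 284.01] exp [271.42 285.46]
rails side 202 [269.98 284.17] exp [271.42 285.62]
bar side 199 [110, 144, 155, 146, 97, 106, 226, 255, 255, 255, 255, 255, 252, 244, 237, 200, 161, 146, 104, 73, 69, 70, 70, 69]
bar side 201 [110, 143, 156, 147, 97, 105, 225, 255, 255, 255, 254, 254, 255, 255, 255, 255, 213, 153, 111, 79, 70, 70, 70, 70]
bar side 203 [109, 144, 155, 147, 96, 104, 225, 255, 255, 255, 254, 254, 254, 254, 255, 255, 245, 161, 110, 79, 70, 70, 69, 70]
bar side 205 [111, 145, 156, 148, 96, 105, 223, 255, 255, 255, 255, 255, 255, 255, 255, 255, 245, 162, 111, 80, 70, 70, 69, 68]
bar side 207 [103, 127, 137, 130, 90, 92, 175, 235, 243, 243, 242, 242, 242, 242, 244, 244, 193, 140, 105, 79, 70, 71, 68, 70]
[274.8 205.7]
[284.4 205.8]
```

```bash
sed -i 's/JO=np.array(\[.6309,.0638\])/JO=np.array([.6283,.0651])/' h.py; python3 - <<'E'
from h import *
to(jw(-.085,0,.0272),82.76)
E
```

```text
t 11.43 pos [ 0.6221 -0.0222  0.0673] rot [179.88   0.    82.54] jig [-0.0873 -0.0049  0.0673] F [-0.6 -0.6 -1.7] w 0.0244 gf 60.0
 shift in final-yaw axes [ 0.0023 -0.0049  0.0401] in present axes [ 0.0023 -0.005   0.0401] turn [ 0.0021  0.     -0.0039]
```

```bash
python3 -m jog '[[0.0023,-0.0045,0,0,0,-0.0039,0],[0,0,0.01,0,0,0,0],[0,0,0.01,0,0,0,0],[0,0,0,0,0,0,0],[0,0,0,0,0,0,0],[0,0,0,0,0,0,0],[0,0,0,0,0,0,0],[0,0,0,0,0,0,0]]'
python3 - <<'E'
from h import *
S=[];T=[];P=[]
for i in range(6):
    P.append(env.get_obs()['tool_pos']); S.append(env.read_camera('side').astype(float).mean(2)); T.append(env.read_camera('top').astype(float).mean(2))
P=np.array(P); print(P.round(4)); p=P.mean(0); S=np.mean(S,0);T=np.mean(T,0); zt=p[2]-.0132+.025
d=np.array([np.cos(JY),np.sin(JY)])
q=[*(p[:2]-.0775*d),zt]; u,v=proj('top',q); u=int(round(u))
vv=np.arange(163,186); w=np.clip(T[vv,u]-130,0,100); print('top exp',round(v,2),'seen',round((vv*w).sum()/w.sum(),2))
q=[*(p[:2]-.079*d),zt]; u,v=proj('side',q); v=int(round(v))
for r in(v-3,v-2,v-1): print('side exp',round(u,2),'row',r,S[r,268:292].astype(int).tolist())
to(jw(-.085,0,.0272),82.76)
E
```

```text
time_s: 12.1
tool_pos: [0.6175, -0.0181, 0.0463]
tool_rot: [180.0, -0.0, 82.8]
force: [-0.6, -0.0, -3.4]
grip_width: 0.0243
grasp_force: 60.0
[[ 0.6175 -0.0181  0.0463]
 [ 0.6174 -0.0181  0.0463]
 [ 0.6173 -0.0181  0.0462]
 [ 0.6172 -0.018   0.0461]
 [ 0.6172 -0.018   0.046 ]
 [ 0.6172 -0.018   0.046 ]]
top exp 176.23 seen 175.53
side exp 278.03 row 207 [103, 127, 132, 120, 186, 255, 255, 254, 254, 254, 254, 254, 255, 255, 224, 142, 135, 136, 108, 79, 69, 70, 69, 69]
side exp 278.03 row 208 [83, 91, 90, 83, 181, 255, 255, 255, 254, 254, 254, 254, 255, 255, 222, 121, 101, 103, 90, 74, 69, 70, 70, 69]
side exp 278.03 row 209 [70, 70, 64, 64, 180, 255, 255, 255, 255, 255, 255, 255, 255, 255, 224, 110, 72, 73, 72, 70, 69, 69, 69, 69]
t 12.7 pos [ 0.6172 -0.018   0.046 ] rot [ 1.800e+02 -1.000e-02  8.281e+01] jig [-0.0839  0.0006  0.046 ] F [-0.2  0.5 -3.1] w 0.0241 gf 60.0
 shift in final-yaw axes [-0.0011  0.0006  0.0188] in present axes [-0.0011  0.0006  0.0188] turn [ 0.0001 -0.0001  0.0008]
```

```bash
sed -i 's/JO=np.array(\[.6283,.0651\])/JO=np.array([.6291,.0650])/' h.py; python3 -m jog '[[0,0.0013,0,0,0,0,0],[0,0,0,0,0,0,0],[0,0,0.005,0,0,0,0],[0,0,0.005,0,0,0,0],[0,0,0.004,0,0,0,0],[0,0,0,0,0,0,0],[0,0,0,0,0,0,0],[0,0,0,0,0,0,0]]'
python3 - <<'E'
from h import *
to(jw(-.085,0,.0272),82.76)
E
```

```text
time_s: 13.37
tool_pos: [0.6185, -0.0182, 0.0319]
tool_rot: [180.0, 0.0, 82.8]
force: [-1.3, 0.2, -4.1]
grip_width: 0.0242
grasp_force: 60.0
t 13.37 pos [ 0.6185 -0.0182  0.0319] rot [180.    0.   82.8] jig [-0.0839  0.      0.0319] F [-1.3  0.2 -4.1] w 0.0242 gf 60.0
 shift in final-yaw axes [-0.0011  0.      0.0047] in present axes [-0.0011  0.      0.0047] turn [0.     0.0001 0.0008]
```

```bash
python3 -m jog '[[0,0,0.0025,0,0,0,0],[0,0,0.0022,0,0,0,0],[0,0,0,0,0,0,0],[0,0,0,0,0,0,0],[0,0,0,0,0,0,0]]'
python3 - <<'E'
from h import *
to(jw(-.085,0,.0272),82.76)
E
```

```text
time_s: 13.78
tool_pos: [0.6185, -0.0182, 0.0272]
tool_rot: [180.0, -0.0, 82.8]
force: [0.6, -0.5, -3.3]
grip_width: 0.0243
grasp_force: 60.0
t 13.78 pos [ 0.6185 -0.0182  0.0272] rot [180.    -0.    82.81] jig [-0.0839  0.0001  0.0272] F [ 0.6 -0.5 -3.3] w 0.0243 gf 60.0
 shift in final-yaw axes [-0.0011  0.0001  0.    ] in present axes [-0.0011  0.0001  0.    ] turn [ 0.     -0.      0.0008]
```

```bash
python3 -m jog '[[0,0,0.001,0,0,0,0],[0,0,0,0,0,0,0],[0,0,0,0,0,0,0.045],[0,0,0,0,0,0,0.045],[0,0,0,0,0,0,0.045],[0,0,0,0,0,0,0.045],[0,0,0,0,0,0,0.045],[0,0,0,0,0,0,0.045],[0,0,-0.002,0,0,0,0.045],[-0.021,0,0,0,0,0,0.045],[-0.02,0,0,0,0,0,0.045],[-0.02,0,0,0,0,0,0.045]]'
python3 -m jog '[[0,0,0,0,0,0,0.045],[0,0,0,0,0,0,0.045],[0,0,0,0,0,0,0.045]]'
python3 - <<'E'
from h import *
to(jw(-.145,0,.0282),82.76)
im=[env.read_camera(n) for n in('side','top')]
a=cv2.resize(im[0][120:250,230:330],(450,585),interpolation=cv2.INTER_CUBIC); b=cv2.resize(im[1][130:220,195:300],(350,300),interpolation=cv2.INTER_CUBIC)
o=np.zeros((585,800,3),np.uint8); o[:,:450]=a; o[:300,450:]=b; cv2.imwrite('pics/k4.png',o)
E
```

```text
time_s: 14.78
tool_pos: [0.6109, -0.0791, 0.0285]
tool_rot: [180.0, 0.0, 82.9]
force: [0.3, -0.5, -0.5]
grip_width: 0.0451
grasp_force: 0.0
time_s: 15.03
tool_pos: [0.611, -0.0779, 0.0283]
tool_rot: [180.0, -0.1, 82.8]
force: [0.3, 0.7, 0.0]
grip_width: 0.0451
grasp_force: 0.0
t 15.03 pos [ 0.611  -0.0779  0.0283] rot [ 1.800e+02 -5.000e-02  8.282e+01] jig [-1.44e-01 -1.00e-04  2.83e-02] F [0.3 0.7 0. ] w 0.0451 gf 0.0
 shift in final-yaw axes [-0.001  -0.0001  0.0001] in present axes [-0.001  -0.0001  0.0001] turn [ 0.0001 -0.0009  0.001 ]
```

View pics/k4.png

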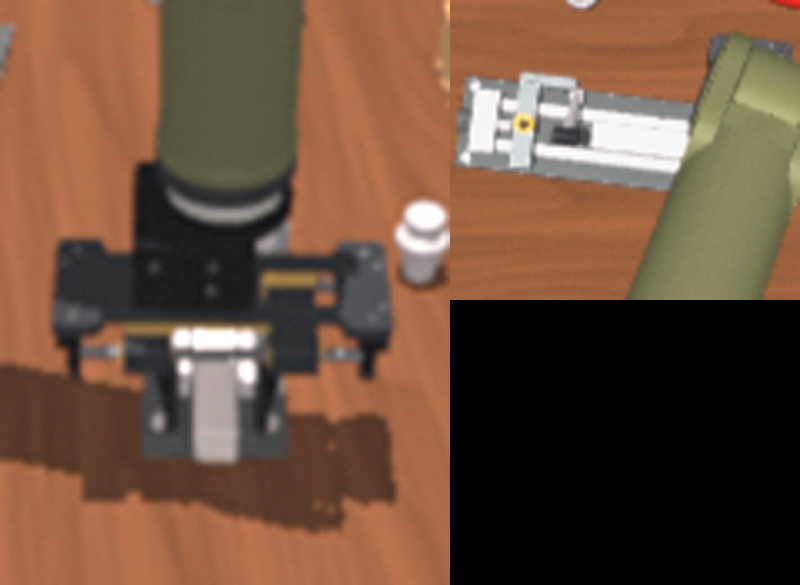

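The bar lies between the rails (right crop around (650,140)) with the knob clear above it. I regrip near its rear end and slide it.

```bash
python3 -m jog '[[0,0,0,0,0,0,0],[0,0,0,0,0,0,0],[0,0,0,0,0,0,0],[0,0,0,0,0,0,0],[0,0,0,0,0,0,0],[0,0,0,0,0,0,0]]' 40
python3 -m jog '[[0.01,0,0,0,0,0,0],[0.01,0,0,0,0,0,0],[0.01,0,0,0,0,0,0],[0.01,0,0,0,0,0,0],[0.01,0,0,0,0,0,0],[0.01,0,0,0,0,0,0],[0.005,0,0,0,0,0,0],[0,0,0,0,0,0,0],[0,0,0,0,0,0,0]]'
python3 - <<'E'
from h import *
to(jw(-.145+.094,0,.0282),82.76); F=env.get_obs()['force']; print('jig F',F[0]*np.cos(JY)+F[1]*np.sin(JY),-F[0]*np.sin(JY)+F[1]*np.cos(JY))
E
```

```text
time_s: 15.63
tool_pos: [0.6109, -0.0784, 0.0282]
tool_rot: [180.0, -0.0, 82.8]
force: [-0.1, 0.3, -0.7]
grip_width: 0.0243
grasp_force: 40.0
time_s: 16.38
tool_pos: [0.6192, -0.0121, 0.0283]
tool_rot: [-180.0, -0.1, 82.9]
force: [0.2, 2.6, 0.6]
grip_width: 0.0247
grasp_force: 40.0
t 16.38 pos [ 0.6192 -0.0121  0.0283] rot [-1.80e+02 -1.20e-01  8.29e+01] jig [-0.0778  0.0001  0.0283] F [0.2 2.6 0.6] w 0.0247 gf 40.0
 shift in final-yaw axes [0.0268 0.0001 0.0001] in present axes [0.0268 0.0001 0.0001] turn [-0.     -0.002   0.0024]
jig F 2.620002508407121 0.10671986539341158
```

Slid 66 mm with no resistance. Now the slow part, into the plunger.

```bash
python3 -m jog '[[0.004,0,0,0,0,0,0],[0.004,0,0,0,0,0,0],[0.004,0,0,0,0,0,0],[0.003,0,0,0,0,0,0],[0,0,0,0,0,0,0],[0,0,0,0,0,0,0],[0,0,0,0,0,0,0]]'
python3 -c "
from h import *
to(jw(-.051,0,.0282),82.76)"
python3 -m jog '[[0.002,0,0,0,0,0,0],[0.002,0,0,0,0,0,0],[0.002,0,0,0,0,0,0],[0.002,0,0,0,0,0,0],[0,0,0,0,0,0,0],[0,0,0,0,0,0,0],[0,0,0,0,0,0,0]]'
python3 -c "
from h import *
to(jw(-.051,0,.0282),82.76)"
```

```text
time_s: 16.97
tool_pos: [0.621, 0.0013, 0.0283]
tool_rot: [180.0, -0.1, 82.8]
force: [-0.5, 0.7, -1.0]
grip_width: 0.0241
grasp_force: 40.0
t 16.97 pos [0.621  0.0013 0.0283] rot [ 1.7999e+02 -5.0000e-02  8.2820e+01] jig [-0.0642  0.      0.0283] F [-0.5  0.7 -1. ] w 0.0241 gf 40.0
 shift in final-yaw axes [0.0132 0.     0.0001] in present axes [0.0132 0.     0.0001] turn [ 0.0002 -0.0009  0.001 ]
time_s: 17.55
tool_pos: [0.6213, 0.0048, 0.0282]
tool_rot: [-180.0, 0.2, 82.7]
force: [-1.8, -6.3, 0.2]
grip_width: 0.0245
grasp_force: 40.0
t 17.55 pos [0.6213 0.0048 0.0282] rot [-179.99    0.25   82.68] jig [-0.0607  0.0002  0.0282] F [-1.8 -6.3  0.2] w 0.0245 gf 40.0
 shift in final-yaw axes [0.0097 0.0002 0.    ] in present axes [0.0097 0.0002 0.    ] turn [-0.0002  0.0043 -0.0014]
```

```bash
for i in 1; do python3 -m jog '[[0.002,0,0,0,0,0,0],[0.002,0,0,0,0,0,0],[0.002,0,0,0,0,0,0],[0,0,0,0,0,0,0],[0,0,0,0,0,0,0],[0,0,0,0,0,0,0]]'; done
python3 -c "
from h import *
to(jw(-.049,0,.0282),82.76)"
python3 -m jog '[[0.002,0,0,0,0,0,0],[0.002,0,0,0,0,0,0],[0.002,0,0,0,0,0,0],[0,0,0,0,0,0,0],[0,0,0,0,0,0,0],[0,0,0,0,0,0,0]]'
python3 -c "
from h import *
to(jw(-.049,0,.0282),82.76)"
```

```text
time_s: 18.05
tool_pos: [0.6218, 0.0095, 0.0283]
tool_rot: [-180.0, 0.3, 82.6]
force: [-1.2, -7.7, 0.4]
grip_width: 0.0243
grasp_force: 40.0
t 18.05 pos [0.6218 0.0095 0.0283] rot [-179.98    0.32   82.64] jig [-0.056   0.0002  0.0283] F [-1.2 -7.7  0.4] w 0.0243 gf 40.0
 shift in final-yaw axes [0.007  0.0002 0.0001] in present axes [0.007  0.0002 0.    ] turn [-0.0004  0.0057 -0.0022]
time_s: 18.55
tool_pos: [0.6224, 0.0141, 0.0283]
tool_rot: [-180.0, 0.4, 82.6]
force: [-2.1, -9.5, 0.6]
grip_width: 0.0247
grasp_force: 40.0
t 18.55 pos [0.6224 0.0141 0.0283] rot [-179.97    0.41   82.6 ] jig [-0.0513  0.0002  0.0283] F [-2.1 -9.5  0.6] w 0.0247 gf 40.0
 shift in final-yaw axes [0.0023 0.0002 0.0001] in present axes [0.0023 0.0002 0.0001] turn [-0.0005  0.0071 -0.0029]
```

```bash
python3 -m jog '[[0.002,0,0,0,0,0,0],[0.002,0,0,0,0,0,0],[0,0,0,0,0,0,0],[0,0,0,0,0,0,0],[0,0,0,0,0,0,0]]'
python3 -c "
from h import *
to(jw(-.049,0,.0282),82.76)"
python3 -m jog '[[0.002,0,0,0,0,0,0],[0.002,0,0,0,0,0,0],[0.002,0,0,0,0,0,0],[0,0,0,0,0,0,0],[0,0,0,0,0,0,0],[0,0,0,0,0,0,0]]'
python3 -c "
from h import *
to(jw(-.049,0,.0282),82.76)"
```

```text
time_s: 18.97
tool_pos: [0.6226, 0.016, 0.0283]
tool_rot: [-180.0, 0.5, 82.5]
force: [-3.9, -13.5, 1.0]
grip_width: 0.0246
grasp_force: 40.0
t 18.97 pos [0.6226 0.016  0.0283] rot [-179.96    0.54   82.53] jig [-0.0494  0.0003  0.0283] F [ -3.9 -13.5   1. ] w 0.0246 gf 40.0
 shift in final-yaw axes [0.0004 0.0003 0.0001] in present axes [0.0004 0.0003 0.0001] turn [-0.0006  0.0095 -0.004 ]
time_s: 19.47
tool_pos: [0.6226, 0.0161, 0.0283]
tool_rot: [-179.9, 0.9, 82.4]
force: [-3.7, -21.5, 1.8]
grip_width: 0.0246
grasp_force: 40.0
t 19.47 pos [0.6226 0.0161 0.0283] rot [-179.95    0.93   82.36] jig [-0.0493  0.0003  0.0283] F [ -3.7 -21.5   1.8] w 0.0246 gf 40.0
 shift in final-yaw axes [0.0003 0.0003 0.0001] in present axes [0.0003 0.0003 0.0001] turn [-0.001   0.0162 -0.007 ]
```

```bash
python3 -m jog '[[0,0,0,0,0,0,0],[0,0,0,0,0,0,0],[0,0,0,0,0,0,0],[0,0,0,0,0,0,0],[0,0,0,0,0,0,0],[0,0,0,0,0,0,0],[0,0,0,0,0,0,0],[0,0,0,0,0,0,0]]'
python3 - <<'E'
from h import *
to(jw(-.049,0,.0282),82.76)
im=[env.read_camera(n) for n in('side','top')]
a=cv2.resize(im[0][110:240,230:330],(450,585),interpolation=cv2.INTER_CUBIC); b=cv2.resize(im[1][130:220,195:300],(350,300),interpolation=cv2.INTER_CUBIC)
o=np.zeros((585,800,3),np.uint8); o[:,:450]=a; o[:300,450:]=b; cv2.imwrite('pics/k5.png',o)
E
```

```text
time_s: 20.13
tool_pos: [0.6226, 0.0161, 0.0283]
tool_rot: [-179.9, 0.9, 82.4]
force: [-4.5, -21.6, 2.1]
grip_width: 0.0245
grasp_force: 40.0
t 20.13 pos [0.6226 0.0161 0.0283] rot [-179.95    0.92   82.36] jig [-0.0493  0.0003  0.0283] F [ -4.5 -21.6   2.1] w 0.0245 gf 40.0
 shift in final-yaw axes [0.0003 0.0003 0.0001] in present axes [0.0003 0.0003 0.    ] turn [-0.001   0.0161 -0.007 ]
```

View pics/k5.png

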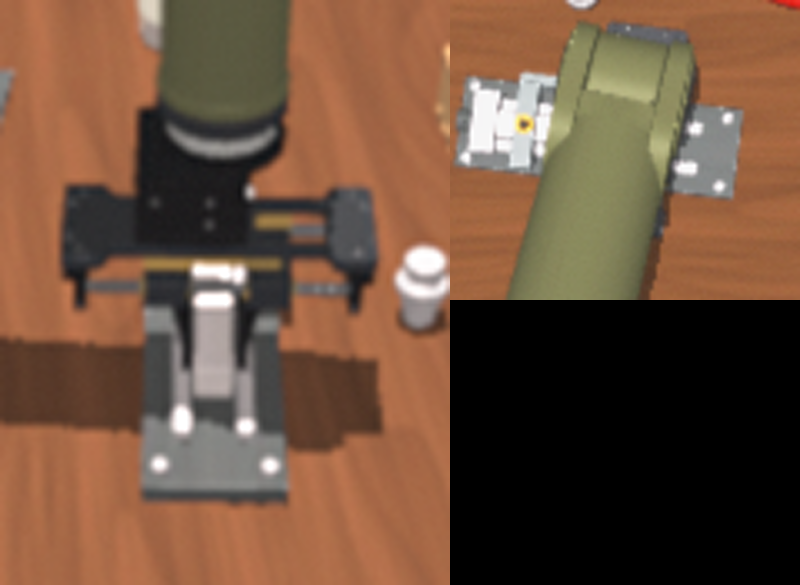

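The bar runs under the head (right crop (505,123)) right up to the stop block at (487,120). It is held still with a steady 22 N push: about 10 N from the spring, the rest on the stop.

```bash
python3 -c "
from cell import env
print(env.sign_off())"
```

```text
the job is handed in; nothing more can be done
None
```

I handed the job in with the gate lever up and the bar slid under the head onto the hard stop, the fingers still gripping it at 40 N and pushing with about 22 N; the arm hid the lever in the last pictures, but it was well up after I raised it and nothing resisted the slide until the plunger.

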